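# Half-plate test exposure on a hand-shuttered exposure box

### The arm

A 6-joint arm with a two-finger parallel gripper is mounted at the origin on the work surface. World frame = base frame: x ahead of the robot, y to its left, z up, the work surface at z = 0. Lengths are in m, angles in rad, forces in N, time in s.
With the tool pointing down it reaches from about 0.35 to 0.875 m from the base axis. Payload 4.2 kg.
Tool frame: the origin (TCP) lies between the finger pads; the fingertips stand manip.tip_reach ahead of it and the grasp point (between the pads) lies 3 mm ahead of it (manip.tip_reach is the distance from the TCP to the fingertips, in m); x points along the fingers, y is the direction in which the jaws open and shut, and the axes are right-handed (so a half turn about x gives the same grasp; the last joint's range is limited). The gripper opens to 87 mm and grips with 3 to 60 N. Pads are 19 mm wide; open, the fingers measure 117 mm over their backs; the gripper's body (75 mm by 190 mm) begins 51 mm behind the grasp point.
Start: joints at [-0.945, 0.385, 0.008, 0, -1.194, -0.259], TCP at [0.224, -0.583, 0.245] pointing down, gripper open.
Joint ranges: [-3.14, 3.14], [-1.21, 2.06], [-1.07, 1.41], [-3.16, 2.05], [-2.99, -0.16], [-3.1, 3.1]. Speed limits (rad/s): [2.79, 2.79, 3.14, 3.14, 3.14, 3.14].

### API

Orientations are given as a rotation vector (axis times angle).
In Python, from rig import manip gives the robot as it stands.
- The arm moves only by the tool move_arm, never from a script. Its argument "targets" is a list of rows, each a list of 4 numbers: the shift along the tool's x, y, z in mm, then the turn about the tool's x in degrees. A call has exactly 10 rows; each row is the pose to reach, as a shift and turn from the pose commanded when the call began, along the tool's axes at that moment; what a row does not reach only later rows make up. A row lasts 1/12 s, in which the tool goes at most 41.7 mm and 7.16 degrees, less where a joint would pass 70% of its speed; a pose out of reach is approached as far as the arm can. A call with a gripper value outside its range is refused whole. "grip" is the opening in per cent of the stroke, from 0 (shut) to 100 (fully open), set as the call begins (left out, the last holds). The fingers move at their own pace and stop on an object; "newtons" is the grip in N (left out, the last holds). Time passes only in rows, so rows that repeat a pose let the fingers close, or fill a call up. It gives the time, the measured TCP pose, the force and the opening at its end, in the units of the state.
- manip.sense(): the state, without advancing time (a new reading comes with each control period).
- manip.camera(name): name is "scene" or "side" or "wrist"; returns a dict with "pixels" (480x640x3 uint8, red, green, blue), "vertical_fov" (degrees; the focal length in pixels is half the picture's height over the tangent of half this angle, whatever the lens; pixels are square), "cx", "cy" (the principal point, pixels), "k1" (the pictures are not rectified: a ray, as slopes to the right and down, at radius r is drawn at 1 + k1 r^2 times it, then the intrinsics apply), "world_to_cam" (4x4, takes a point from world to camera coordinates). Camera axes: x right, y down, z forward; pixel columns grow to the right and rows downward; lengths in m; the calibration is good to about 2 mm. A picture is of the moment at which its call begins. There is no depth.
- manip.job_done(): hands the job in, once; it reports no verdict.
The state is a dict: "clock": time; "joints": joint angles; "joint_vel": joint speeds; "joint_torque": joint torques, N m; "eef_pos": TCP position; "orientation": TCP orientation; "wrist_force": force on the tool from outside, world axes, zero at the start; "moment": the same for the moment, N m; "gripper_width": finger opening in m.
Only numpy, scipy, OpenCV 4.12 (cv2) and the standard library are available. Lean on these libraries where they do the work, as an engineer would, in place of code of your own. Each camera call takes 0.05 s, during which the arm holds its last target. There are 200 camera calls.

### The job

Lay the plate holder gently (do not drop it) on the exposure box, flat between the locating pins over the window, and let go of it while the shutter is still shut. Then slide the shutter's upright tab against its return spring to half travel, the long mark on the scale, so that only half of the plate is exposed (never open it well past half), and keep holding it there: finish while still holding the tab. Leave the other things on the bench where they stand.

Things in the scene. Friction and masses are not known exactly. Their poses are not given: they have to be found in the camera images.
- box: Fixed exposure box, white case with aluminium top plate, 240 (its x) x 260 (its y) x 85 mm high, standing on the bench. Origin: centre of its underside; z up. Its front (switch side, local -x) faces roughly the robot; it is placed with some yaw. In its frame the window is centred at x +25, y +35 mm; the shutter tab runs along the line x = -90 mm.
- window (a point): Centre of the glass window (40 x 60 mm, local x by y) flush in the box's top plate, 85 mm above the bench; axes as the box. Round it stand six steel locating pins, 8 mm thick and 12 mm high, coned from 5 mm up to 3 mm at the tip: centres at local (x, y) = (+-36, +-30) and (0, +-46) mm from this point. They leave the holder 2 mm of play on every side; the middles of its two long sides stay free for fingers.
- holder: Loose plate holder: flat aluminium frame 60 (its x) x 80 (its y) x 12 mm high with a glass plate inside and two small clips, about 0.12 kg, lying flat on the bench this side up. Origin: centre of its underside, z up. It goes over the window with its long (y) sides along the box's y, either way round. Grip it across its 60 mm width.
- shutter (a joint): Travel of the shutter under the top plate: 0 shut (window covered; the spring holds it there), 0.060 m fully open. It grows as the tab moves along the box's local -y (to the right seen from the robot's side). Half travel is 0.030. The return spring pulls back with about 2.6 N when shut, 6.5 N at half and 10.4 N fully open, plus slight friction; let go, it closes.
- tab_mid (a point): Middle of the shutter's upright black finger tab, 20 mm above the box's top plate; axes as the box. The tab is 24 (local x) x 12 (local y, the sliding direction) x 30 mm high, its underside 5 mm and its top 35 mm above the top plate; it moves with the shutter. Shut, it is at box (x, y) = (-90, +35) mm. On the top plate in front of it are five black marks, one every 15 mm of travel, the middle (half travel) one longer.
- wafer_case: Bystander: closed round white wafer case, 78 mm across, 24 mm high, on the bench; origin at the centre of its underside.
- bottle: Bystander: amber bottle, 66 mm thick, 160 mm high; origin at the centre of its underside.
- beaker: Bystander: empty glass beaker, 68 mm across, 90 mm high; origin at the centre of its underside.
- timer: Bystander: small grey bench timer, 35 x 75 x 55 mm high; origin at the centre of its underside.
There are look-alikes about, which are no part of the job. There is more than one size of the holder; the one meant has the size given above.

How it is judged:
By the outcome, as a careful person would: the job done as asked, in the order asked, and still so for the second after the job is handed in, while the arm keeps its last pose, push and grip.
It also fails if it takes over 67 s, if anything falls off the work surface, if the arm or the gripper's body presses on something with over 40 N, if the wrist force passes 120 N, or if a joint passes its speed limit or range.

## Working session

There is one attempt and no reset: what is moved stays moved. The work goes in short steps, Python scripts to look and compute and a tool call to move; the robot and the scene stay as the last step left them, time stands still between calls to the robot, and variables do not carry over. Pictures are saved under pics/ and viewed, about 8 in all and at most 12, crops included, and the job is handed in when it is done.

Besides the shell and the picture viewer there is one more tool, called as name(argument=value, ...) on one line, values as JSON. move_arm: Moves the arm, as the interface text tells. Its arguments: {"type":"object","properties":{"targets":{"type":"array","items":{"type":"array","items":{"type":"number"}}},"grip":{"type":"number"},"newtons":{"type":"number"}},"required":["targets"]}

```bash
ls; mkdir -p pics
cat > h.py <<'E'
import numpy as np, cv2
from rig import manip
from scipy.spatial.transform import Rotation as R
def cam(n,save=None):
    c=manip.camera(n)
    if save: cv2.imwrite('pics/'+save,c['pixels'][:,:,::-1]); np.save('pics/'+save+'.npy',{k:v for k,v in c.items()},allow_pickle=True)
    return c
def load(f): return np.load('pics/'+f+'.npy',allow_pickle=True).item()
def ints(c):
    f=240/np.tan(np.radians(c['vertical_fov'])/2)
    return f,c['cx'],c['cy'],c['k1'],np.array(c['world_to_cam'])
def ray(c,u,v):
    f,cx,cy,k1,T=ints(c); d=np.array([(u-cx)/f,(v-cy)/f]); s=d.copy()
    for _ in range(30): s=d/(1+k1*(s@s))
    Rm=T[:3,:3]; o=-Rm.T@T[:3,3]; w=Rm.T@np.array([*s,1]); return o,w/np.linalg.norm(w)
def onz(c,u,v,z):
    o,w=ray(c,u,v); return o+w*(z-o[2])/w[2]
def tri(rs):
    A=0;b=0
    for o,w in rs:
        P=np.eye(3)-np.outer(w,w);A=A+P;b=b+P@o
    x=np.linalg.solve(A,b); return x,[np.linalg.norm((np.eye(3)-np.outer(w,w))@(x-o)) for o,w in rs]
def proj(c,p):
    f,cx,cy,k1,T=ints(c); q=T[:3,:3]@np.array(p)+T[:3,3]; s=q[:2]/q[2]; s=s*(1+k1*(s@s)); return s*f+[cx,cy]
def tool():
    s=manip.sense(); return np.array(s['eef_pos']),R.from_rotvec(s['orientation']).as_matrix()
E
python3 - <<'E'
from h import *
a=cam('scene','s1.png');b=cam('side','d1.png');w=cam('wrist','w1.png')
for c in (a,b,w): print(ints(c)[:4],(-ints(c)[4][:3,:3].T@ints(c)[4][:3,3]).round(3))
print(manip.tip_reach,manip.sense(),tool()[1].round(3))
E
```

```text
pics
(np.float64(558.8087297478197), 334.81715769040034, 239.28608669999804, -0.019822317658149798) [1.204 0.228 1.037]
(np.float64(433.77231780440644), 312.37825693671704, 239.03160426600564, -0.0667493182554743) [0.531 0.648 0.879]
(np.float64(430.25251935095025), 320.3020659526787, 243.90066609568626, -0.06743086325238525) [ 0.15  -0.613  0.382]
0.022 {'clock': 0.15, 'joints': array([-9.45380219e-01,  3.85409450e-01,  6.94947689e-03, -3.59980837e-04,
       -1.19402694e+00, -2.58638727e-01]), 'joint_vel': array([ 1.19269684e-03, -3.52253472e-03,  5.04806670e-03,  2.34382363e-03,
       -1.67276956e-03, -5.50236741e-05]), 'joint_torque': array([-8.48071959e-04, -3.91053522e+01,  1.87585098e+01,  4.22228158e+00,
        1.23313084e-02, -1.50685405e-04]), 'eef_pos': array([ 0.22401949, -0.58302279,  0.24369567]), 'orientation': array([-0.28636804,  1.55200734,  0.28900546]), 'wrist_force': array([-0.89599051, -0.212962  ,  0.5755358 ]), 'moment': array([ 0.04805616, -0.01376731, -0.00122154]), 'gripper_width': 0.08709896568669374} [[-0.001 -0.358  0.934]
 [ 0.002  0.934  0.358]
 [-1.     0.002 -0.   ]]
```

View pics/s1.png

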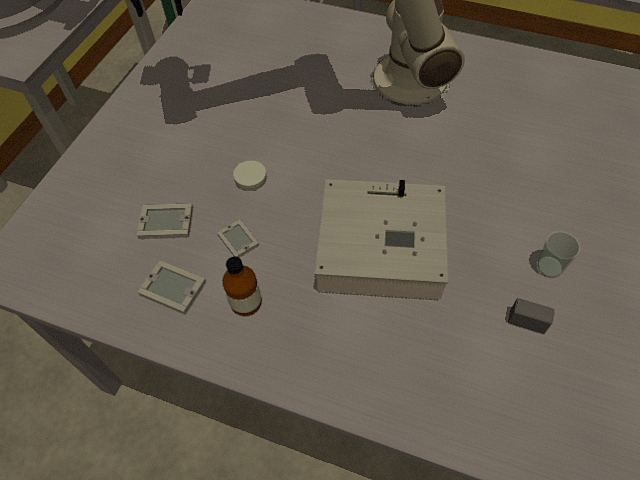

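View pics/d1.png

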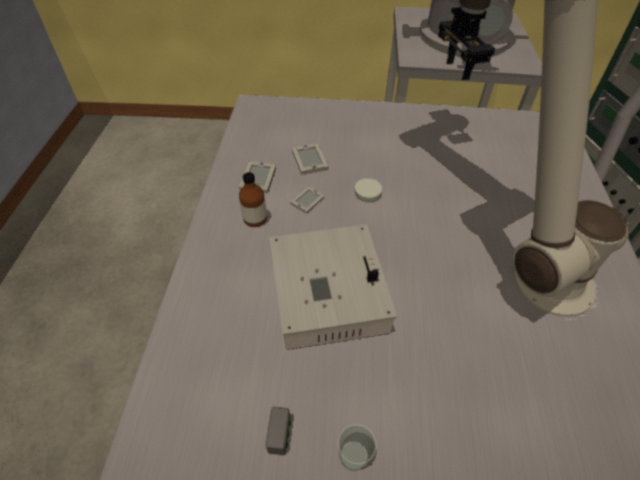

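The scene view shows the box, with the window at about (400,239) and the tab at (402,188). Three holders are at (165,220), (172,287) and (238,239), and I'll measure their sizes.

Run:
```python
from h import *
a=load('s1.png');b=load('d1.png')
for n,c in (('s',a),('d',b)):
    im=c['pixels'];hsv=cv2.cvtColor(im,cv2.COLOR_RGB2HSV)
    # table tint vs. whitish: use lab
    lab=cv2.cvtColor(im,cv2.COLOR_RGB2LAB).astype(int)
    pts={'s':[(145,209),(165,250),(250,175),(330,220),(230,180)],'d':[(300,152),(368,188),(290,260),(340,200)]}[n]
    for p in pts: print(n,p,lab[p[1],p[0]],im[p[1],p[0]])
    m=((lab[:,:,2]>131)&(lab[:,:,0]>110)).astype(np.uint8)
    cs,_=cv2.findContours(m,cv2.RETR_EXTERNAL,cv2.CHAIN_APPROX_NONE)
    for k in cs:
        if cv2.contourArea(k)<150 or cv2.contourArea(k)>20000: continue
        for z in ((0.010,) ):
            P=np.array([onz(c,*q[0],z)[:2] for q in k]);r=cv2.minAreaRect((P*1000).astype(np.float32))
        print(n,k.reshape(-1,2).mean(0).round(),cv2.contourArea(k),np.round(r[0],1),np.round(r[1],1),round(r[2],1))
```

```text
s (145, 209) [136 127 140] [134 127 107]
s (165, 250) [117 127 137] [113 108  93]
s (250, 175) [154 125 143] [150 146 118]
s (330, 220) [131 128 139] [130 122 104]
s (230, 180) [114 131 133] [114 103  97]
s [325. 470.] 247.5 [1031.   134.8] [29.1 46.6] 2.1
s [194. 443.] 908.5 [1057.  -105.7] [98.3 75.5] 36.9
s [34. 46.] 2335.0 [  229.5 -1094.6] [269.4 184.2] 0.6
s [19. 17.] 305.5 [  122.6 -1200. ] [ 51.5 132.3] 56.8
d (300, 152) [124 126 135] [117 116 103]
d (368, 188) [168 126 141] [166 160 137]
d (290, 260) [149 128 139] [149 140 122]
d (340, 200) [132 130 134] [132 122 113]
d [  9. 435.] 352.0 [1154.   479.2] [45.8 82.3] 28.7
d [605.  29.] 405.0 [ -645.2 -1449.5] [447.2 110.2] 68.8
d [573. 166.] 8888.0 [-383.6 -898.5] [1979.5  303.7] 66.8
d [522.  41.] 2314.5 [ -212.  -1386.1] [846.4 199.6] 74.9
```

Run:
```python
from h import *
a=load('s1.png')
im=a['pixels'];L=cv2.cvtColor(im,cv2.COLOR_RGB2LAB).astype(int)
# brightness relative to local table, holders as adaptive threshold; fill glass via convex hull
for n,c,roi in (('s',a,(120,190,270,320)),('d',load('d1.png'),(230,135,335,220))):
    x0,y0,x1,y1=roi; g=cv2.GaussianBlur(c['pixels'][y0:y1,x0:x1],(3,3),0)
    l=cv2.cvtColor(g,cv2.COLOR_RGB2LAB).astype(int); d=l[:,:,0]-2*(l[:,:,1]-128)+ (l[:,:,2]-128)
    d8=np.clip(d-60,0,255).astype(np.uint8); t,m=cv2.threshold(d8,np.median(d8)+9,255,0)
    cs,_=cv2.findContours(m,cv2.RETR_EXTERNAL,cv2.CHAIN_APPROX_NONE)
    for k in cs:
        if cv2.contourArea(k)<150: continue
        P=np.array([onz(c,q[0][0]+x0,q[0][1]+y0,0.012)[:2] for q in k]);r=cv2.minAreaRect((P*1000).astype(np.float32))
        print(n,k.reshape(-1,2).mean(0).round()+[x0,y0],cv2.contourArea(k),np.round(r[0],1),np.round(r[1],1),round(r[2],1))
```

```text
s [163. 297.] 301.0 [ 819.8 -302.4] [113.8  34.9] 84.9
s [178. 273.] 283.5 [ 768.5 -298.5] [113.7  34.2] 86.1
s [162. 230.] 238.5 [ 672.3 -389.8] [ 35.4 113.4] 19.3
s [165. 207.] 217.0 [ 623.8 -408.7] [ 32.7 112.9] 20.8
```

Run:
```python
from h import *
a=load('s1.png');b=load('d1.png')
P=[onz(a,*q,.012)[:2] for q in [(218,237),(238,221),(258,241),(240,257)]]
print(np.round(P,3),[np.linalg.norm(P[i]-P[i-1]).round(4) for i in range(4)],np.mean(P,0))
Q=[(332.,0)]
print('hold',tri([ray(a,238.5,239),ray(b,307.5,199.5)]))
print('win',tri([ray(a,400,239.5),ray(b,320,289)]))
print('tabtop',tri([ray(a,402,182),ray(b,373,273)]))
for p in [(331,184),(442,188),(321,269),(441,276)]: print(onz(a,*p,.085).round(4))
for p in [(276,240),(364,229),(290,327),(389,319)]: print('d',onz(b,*p,.085).round(4))
```

```text
[[ 0.654 -0.259]
 [ 0.6   -0.236]
 [ 0.634 -0.171]
 [ 0.685 -0.191]] [np.float64(0.0749), np.float64(0.0588), np.float64(0.0733), np.float64(0.0544)] [ 0.64313917 -0.21407074]
hold (array([ 0.63670391, -0.21949427,  0.00179191]), [np.float64(0.001532420159723131), np.float64(0.0015324201597231623)])
win (array([0.57126406, 0.12821162, 0.07934585]), [np.float64(0.0009398327433657272), np.float64(0.0009398327433657031)])
tabtop (array([0.4577396 , 0.09813951, 0.11667129]), [np.float64(0.0023103840437549224), np.float64(0.00231038404375498)])
[ 0.4859 -0.0527  0.085 ]
[0.4174 0.1782 0.085 ]
[0.6941 0.002  0.085 ]
[0.6314 0.2286 0.085 ]
d [0.6866 0.0027 0.085 ]
d [ 0.479  -0.0511  0.085 ]
d [0.6236 0.2287 0.085 ]
d [0.4219 0.1916 0.085 ]
```

Run:
```python
from h import *
a=load('s1.png');b=load('d1.png')
print('cap',tri([ray(a,234.5,262),ray(b,249,176.5)]))
p,M=tool()
th=np.radians(152)
y=np.array([np.cos(th),np.sin(th),0]);z=np.array([np.sin(th),-np.cos(th),0])
t=np.array([.638,-.217,.20])+.08*z   # camera over holder
d=t-p; print('shift in tool axes mm',(M.T@d*1000).round(1), 'target',t)
w=load('w1.png');Mw=ints(w)[4][:3,:3]
print('cam axes in tool',(Mw@M).round(3), 'cam pos in tool',(M.T@(-Mw.T@ints(w)[4][:3,3]-p)).round(4))
```

```text
cap (array([ 0.77055594, -0.13732133,  0.15459953]), [np.float64(0.00030318044871783015), np.float64(0.00030318044871781335)])
shift in tool axes mm [ 44.1 245.7 578.1] target [ 0.67555773 -0.14636419  0.2       ]
cam axes in tool [[-0.001  1.     0.001]
 [-0.292 -0.001  0.956]
 [ 0.956  0.001  0.292]] cam pos in tool [-0.1388 -0.0013 -0.0798]
```

View pics/w1.png

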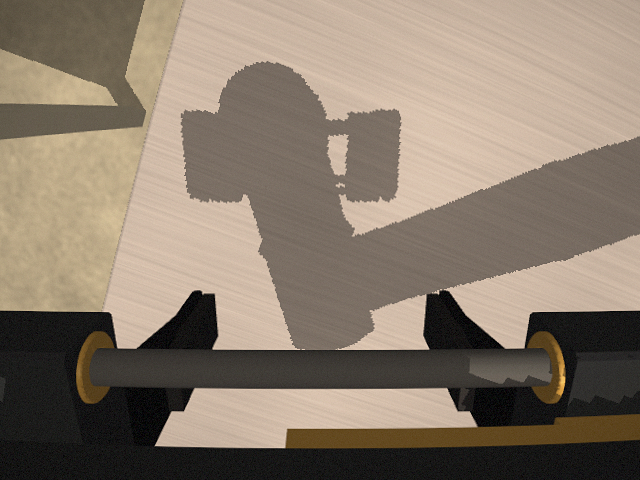

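The wrist view shows the gripper body, wide along the jaw direction, at the bottom of the frame. The bottle stands clear, so I'm moving over the small holder.

move_arm(targets=[[0,12,29,-2],[0,25,58,-6],[2,38,90,-10],[4,52,122,-14],[6,66,154,-18],[8,79,186,-22],[10,92,218,-26],[12,105,250,-30],[12,118,280,-34],[12,123,289,-41]], grip=100)

```text
clock: 0.98
eef_pos: [0.4524, -0.3622, 0.232]
orientation: [-0.848, 1.399, 0.849]
wrist_force: [0.2, -0.5, -0.5]
gripper_width: 0.0871
```

```bash
cat > go.py <<'E'
from h import *
def to(t,th):  # report shift to get there in mm, turn deg
    p,M=tool(); d=M.T@(np.array(t)-p)*1000
    cur=np.degrees(np.arctan2(M[1,1],M[0,1])); 
    print('clock',round(manip.sense()['clock'],2),'at',p.round(4),'theta',cur.round(2),'down',M[:,0].round(3),'shift',d.round(1),'turn',round((cur-th+180)%360-180,2),'F',np.round(manip.sense()['wrist_force'],1),'w',round(manip.sense()['gripper_width'],4))
E
python3 -c "
from go import *
to([.676,-.146,.22],152)"
```

```text
clock 0.98 at [ 0.4524 -0.3622  0.232 ] theta 152.46 down [ 0.     0.001 -1.   ] shift [ 12.1 -98.4 295.1] turn 0.46 F [ 0.2 -0.5 -0.5] w 0.0871
```

move_arm(targets=[[1,-11,34,0],[2,-22,68,0],[4,-34,102,0],[6,-46,136,0],[8,-57,170,0],[10,-68,204,0],[12,-79,238,0],[12,-90,272,0],[12,-98,294,0],[12,-98,294,0]])

```text
clock: 1.82
eef_pos: [0.6771, -0.1477, 0.2189]
orientation: [-0.845, 1.4, 0.846]
wrist_force: [0.2, -0.3, -0.3]
gripper_width: 0.0871
```

```bash
python3 -c "
from go import *
to([.676,-.146,.22],152); cam('wrist','w2.png')"
```

```text
clock 1.82 at [ 0.6771 -0.1477  0.2189] theta 152.27 down [-0.  0. -1.] shift [-1.1  1.8  1. ] turn 0.27 F [ 0.2 -0.3 -0.3] w 0.0871
```

View pics/w2.png

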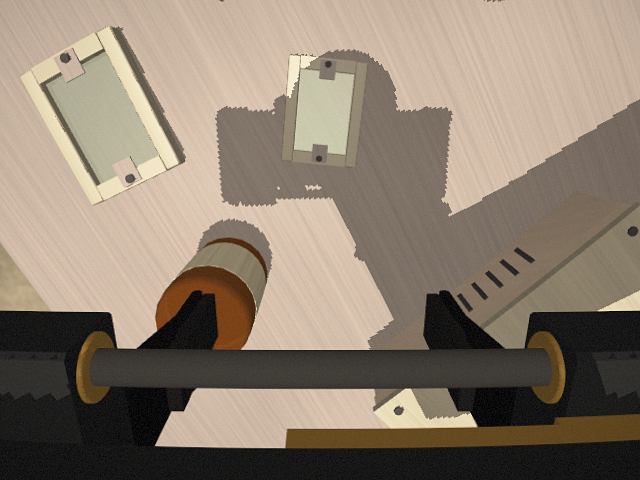

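The holder's top corners are at about (290,54), (367,63), (356,167) and (282,160). The bottle is clear of the body.

Run:
```python
from go import *
c=load('w2.png')
P=np.array([onz(c,*q,.012)[:2] for q in [(290,54),(367,63),(356,167),(282,160)]])
print(P.round(4),[np.linalg.norm(P[i]-P[i-1]).round(4) for i in range(4)],P.mean(0))
l=(P[2]+P[3]-P[0]-P[1]); print('long angle',np.degrees(np.arctan2(l[1],l[0])))
s=P[1]+P[2]-P[0]-P[3]; print('short',np.degrees(np.arctan2(s[1],s[0])))
# height from scene + wrist center
print(tri([ray(load('s1.png'),238.5,239),ray(load('d1.png'),307.5,199.5),ray(c,324,111)]))
m=P.mean(0); th=np.degrees(np.arctan2(l[1],l[0]))+90
z=np.array([np.sin(np.radians(th)),-np.cos(np.radians(th)),0])
to(np.array([*m,.12])+.05*z,th)
```

```text
[[ 0.6405 -0.2684]
 [ 0.5922 -0.2359]
 [ 0.6345 -0.1697]
 [ 0.6841 -0.2021]] [np.float64(0.0794), np.float64(0.0582), np.float64(0.0786), np.float64(0.0592)] [ 0.63782873 -0.21903539]
long angle 56.99475664946608
short 146.4197867944972
(array([ 0.63680837, -0.21966731,  0.00166289]), [np.float64(0.0015276984771284894), np.float64(0.001553788828493765), np.float64(0.00028564140252482944)])
clock 1.87 at [ 0.6754 -0.1492  0.219 ] theta 152.19 down [-0.002  0.    -1.   ] shift [ 99.   -4.  -29.5] turn 5.19 F [ 0.2 -0.3 -0.6] w 0.0867
```

move_arm(targets=[[15,-1,-4,1],[30,-1,-8,2],[45,-2,-12,3],[60,-2,-16,4],[75,-3,-21,5.5],[90,-4,-26,5.5],[99,-4,-30,5.5],[99,-4,-30,5.5],[99,-4,-30,5.5],[99,-4,-30,5.5]])

```text
clock: 2.7
eef_pos: [0.6643, -0.18, 0.1228]
orientation: [-0.77, 1.429, 0.768]
wrist_force: [-0.4, 0.5, 1.0]
gripper_width: 0.087
```

```bash
python3 -c "
from go import *
cam('wrist','w3.png');to([.6378,-.219,.07],146.7)"
```

```text
clock 2.75 at [ 0.6645 -0.1798  0.1229] theta 146.53 down [ 0.002 -0.    -1.   ] shift [ 52.9   0.7 -47.5] turn -0.17 F [-0.6 -0.2 -0.5] w 0.0868
```

View pics/w3.png

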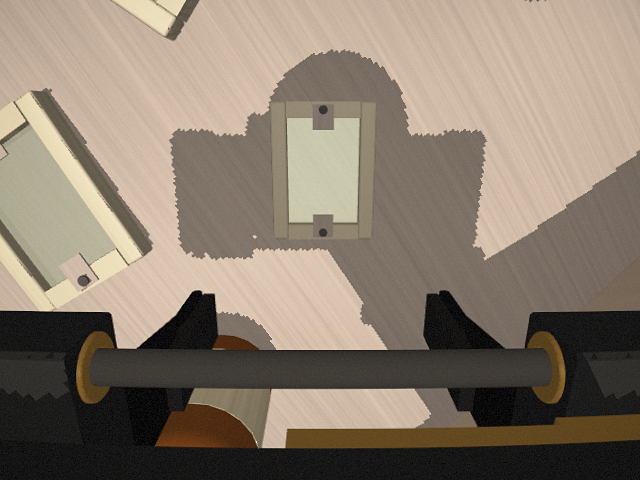

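The holder's corners are now at (272,101), (376,102), (372,239) and (275,238). The clip screws are at (323,110) and (323,233).

Run:
```python
from go import *
c=load('w3.png');b=load('w2.png')
for q,r in [((323,110),(328,64)),((323,233),(319,158))]: print(tri([ray(c,*q),ray(b,*r)]))
P=np.array([onz(c,*q,.012)[:2] for q in [(272,101),(376,102),(372,239),(275,238)]])
print(P.round(4),[np.linalg.norm(P[i]-P[i-1]).round(4) for i in range(4)],P.mean(0))
l=(P[2]+P[3]-P[0]-P[1]); th=np.degrees(np.arctan2(l[1],l[0]))+90
to([*P.mean(0),.0245],th)
# box refine from known pts in both fixed views: window + screws
```

```text
(array([ 0.6187902 , -0.24862415,  0.01484549]), [np.float64(5.481489223934209e-05), np.float64(5.481489223946635e-05)])
(array([ 0.65727881, -0.19020304,  0.0162924 ]), [np.float64(0.00011850063718798588), np.float64(0.00011850063718795807)])
[[ 0.6397 -0.2684]
 [ 0.5919 -0.2361]
 [ 0.6354 -0.1698]
 [ 0.6839 -0.2027]] [np.float64(0.0792), np.float64(0.0577), np.float64(0.0793), np.float64(0.0587)] [ 0.63771973 -0.2192151 ]
clock 2.75 at [ 0.6645 -0.1798  0.1229] theta 146.53 down [ 0.002 -0.    -1.   ] shift [ 98.4   0.8 -47.7] turn 0.13 F [-0.6 -0.2 -0.5] w 0.0868
```

move_arm(targets=[[0,0,-20,0],[10,1,-40,0],[25,1,-48,0],[45,1,-48,0],[62,1,-48,0],[78,1,-48,0],[88,1,-48,0],[94,1,-48,0],[98,1,-48,0],[98,1,-48,0]])

```text
clock: 3.58
eef_pos: [0.6366, -0.219, 0.0235]
orientation: [-0.769, 1.43, 0.769]
wrist_force: [-0.0, -0.3, -0.0]
gripper_width: 0.087
```

```bash
python3 -c "
from go import *
to([.6377,-.2192,.0245],146.5);cam('wrist','w4.png')"
```

```text
clock 3.58 at [ 0.6366 -0.219   0.0235] theta 146.54 down [-0. -0. -1.] shift [-1.  -1.   0.4] turn 0.04 F [-0.  -0.3 -0. ] w 0.087
```

Close with a moderate force (0.12 kg, carried gently).

move_arm(targets=[[0,-1,0,0],[0,-1,0,0],[0,-1,0,0],[0,-1,0,0],[0,-1,0,0],[0,-1,0,0],[0,-1,0,0],[0,-1,0,0],[0,-1,0,0],[0,-1,0,0]], grip=0, newtons=20)

```text
clock: 4.47
eef_pos: [0.6373, -0.2197, 0.0238]
orientation: [-0.769, 1.431, 0.769]
wrist_force: [-1.5, 0.7, 3.7]
gripper_width: 0.0598
```

```bash
python3 -c "
from go import *
to([.6377,-.2192,.0245],146.5)"
```

```text
clock 4.47 at [ 0.6373 -0.2197  0.0238] theta 146.52 down [-0. -0. -1.] shift [-0.7 -0.1  0.6] turn 0.02 F [-1.5  0.7  3.7] w 0.0598
```

Gripped at 59.8 mm, as expected. Lifting straight up first, then over to look at the box.

move_arm(targets=[[-10,0,0,0],[-30,0,0,0],[-55,0,0,0],[-85,0,0,0],[-115,0,0,0],[-145,0,0,0],[-175,0,0,0],[-205,0,0,0],[-225,0,0,0],[-230,0,0,0]])

```text
clock: 5.3
eef_pos: [0.6388, -0.2203, 0.2588]
orientation: [-0.773, 1.424, 0.764]
wrist_force: [1.5, -0.7, -0.7]
gripper_width: 0.0598
```

```bash
python3 -c "
from go import *
to([.543,.234,.25],195)"
```

```text
clock 5.3 at [ 0.6388 -0.2203  0.2588] theta 146.54 down [ 0.008 -0.002 -1.   ] shift [  7.1 330.5 326.1] turn -48.46 F [ 1.5 -0.7 -0.7] w 0.0598
```

move_arm(targets=[[0,10,10,-2],[0,25,25,-5],[0,45,45,-9],[0,68,68,-13],[0,92,92,-17],[0,116,116,-21],[0,140,140,-25],[0,164,163,-29],[0,188,186,-33],[0,206,203,-37]])

```text
clock: 6.13
eef_pos: [0.5753, 0.0658, 0.2512]
orientation: [-1.257, 1.18, 1.262]
wrist_force: [1.2, -0.1, -1.5]
gripper_width: 0.0595
```

```bash
python3 -c "
from go import *
to([.543,.234,.25],195)"
```

```text
clock 6.13 at [0.5753 0.0658 0.2512] theta -176.16 down [-0.004 -0.    -1.   ] shift [  1.3  20.9 169.9] turn -11.16 F [ 1.2 -0.1 -1.5] w 0.0595
```

move_arm(targets=[[0,3,20,-2],[0,6,43,-4],[0,9,68,-6],[0,12,93,-8],[0,15,118,-10],[0,18,143,-11],[0,20,160,-11],[0,21,170,-11],[0,21,170,-11],[0,21,170,-11]])

```text
clock: 6.97
eef_pos: [0.5453, 0.2316, 0.2522]
orientation: [-1.394, 1.081, 1.396]
wrist_force: [0.4, -0.3, -0.4]
gripper_width: 0.0598
```

```bash
python3 -c "
from go import *
cam('wrist','w5.png');to([.543,.234,.25],195)"
```

```text
clock 7.02 at [0.5456 0.2311 0.2526] theta -165.48 down [-0.002 -0.001 -1.   ] shift [2.6 1.8 3.5] turn -0.48 F [-0.2  0.3 -1.1] w 0.0599
```

View pics/w5.png

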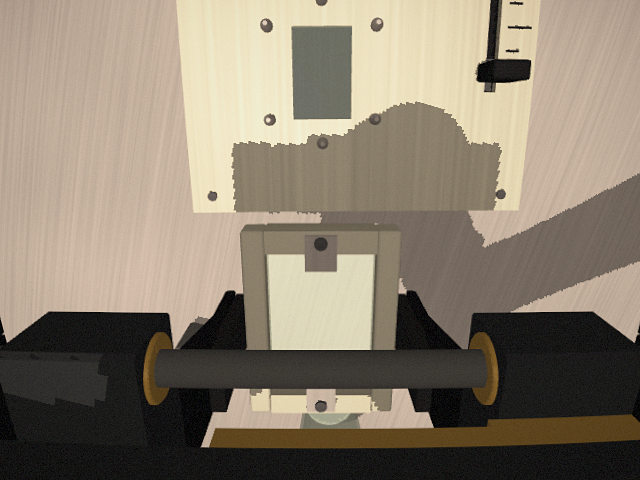

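The window is clear: corners about (292,26), (352,26), (351,119) and (293,119), with six pins around it and the tab at (505,72). The held holder is in view, with its screws at (321,244) and (321,406).

```bash
cat > win.py <<'E'
from go import *
def win(c,zw=.085,y1=400,area=800):
    g=cv2.cvtColor(c['pixels'],cv2.COLOR_RGB2LAB)
    hsv=cv2.cvtColor(c['pixels'],cv2.COLOR_RGB2HSV)
    m=((hsv[:,:,2]<135)&(hsv[:,:,0]>35)&(hsv[:,:,0]<110)).astype(np.uint8); m[y1:]=0
    m=cv2.morphologyEx(m,cv2.MORPH_OPEN,np.ones((3,3)))
    cs,_=cv2.findContours(m,cv2.RETR_EXTERNAL,cv2.CHAIN_APPROX_NONE)
    out=[]
    for k in cs:
        if cv2.contourArea(k)<area: continue
        P=np.array([onz(c,*q[0],zw)[:2] for q in k]);r=cv2.minAreaRect((P*1000).astype(np.float32))
        print(k.reshape(-1,2).mean(0).round(1),cv2.boundingRect(k),np.round(r[0],1),np.round(r[1],1),round(r[2],2))
E
python3 - <<'E'
from win import *
c=load('w5.png'); win(c)
pins=[(266.5,25),(377,24),(321.5,1.5),(269.5,120),(375.5,119),(322,143)]
W=np.array([onz(c,*q,.096)[:2] for q in pins]); 
loc=np.array([(36,-30),(-36,-30),(0,-46),(36,30),(-36,30),(0,46)])/1000
A,_=cv2.estimateAffinePartial2D(loc,W); print('pins: centre',A[:,2],'scale',np.hypot(A[0,0],A[1,0]),'yaw',np.degrees(np.arctan2(A[1,0],A[0,0])))
print('res mm',((loc@A[:,:2].T+A[:,2]-W)*1000).round(1).tolist())
s=[onz(c,*q,.085)[:2] for q in [(212,196),(501,194)]];d=s[0]-s[1];print('screws',s,np.degrees(np.arctan2(d[1],d[0])))
a=load('s1.png');b=load('d1.png')
print('win z',tri([ray(c,322,72.5),ray(a,400,239.5),ray(b,320,289)]))
T,M=tool()
p=[onz(c,*q,T[2]-.0238+.0155) for q in [(321,244),(321,406)]]
print('screws in tool mm',[(M.T@(x-T)*1000).round(1) for x in p])
w=load('w4.png')
E
```

```text
pins: centre [0.57129754 0.12812847] scale 0.9657128185042826 yaw 14.98444578465216
res mm [[-0.2, 0.6], [-0.0, 0.7], [0.4, -1.4], [-0.2, -0.1], [0.5, 0.2], [-0.3, 0.0]]
screws [array([0.6274336 , 0.22769638]), array([0.42460797, 0.17340708])] 14.984799509030347
win z (array([0.57133708, 0.12734084, 0.0788185 ]), [np.float64(0.0012594732410461675), np.float64(0.0015357180554440917), np.float64(0.0006500354324699595)])
screws in tool mm [array([  8.3,  -0.4, -36.1]), array([ 8.3, -0.4, 32.9])]
```

```bash
python3 -c "
from go import *
to([.5708,.1284,.131],195)"
```

```text
clock 7.02 at [0.5456 0.2311 0.2526] theta -165.48 down [-0.002 -0.001 -1.   ] shift [ 121.7    1.1 -105.6] turn -0.48 F [-0.2  0.3 -1.1] w 0.0599
```

move_arm(targets=[[0,0,-15,0],[5,0,-35,0],[15,0,-60,0],[30,0,-85,0],[48,0,-100,0],[68,1,-105,0],[88,1,-106,-0.5],[105,1,-106,-0.5],[116,1,-106,-0.5],[121,1,-106,-0.5]])

```text
clock: 7.85
eef_pos: [0.5709, 0.1269, 0.1308]
orientation: [-1.397, 1.078, 1.4]
wrist_force: [0.4, 0.6, -1.8]
gripper_width: 0.0594
```

move_arm(targets=[[0,0,0,0],[0,0,0,0],[0,0,0,0],[0,0,0,0],[0,0,0,0],[0,0,0,0],[0,0,0,0],[0,0,0,0],[0,0,0,0],[0,0,0,0]])

```text
clock: 8.68
eef_pos: [0.5717, 0.1288, 0.1326]
orientation: [-1.4, 1.074, 1.4]
wrist_force: [-0.4, 0.7, -1.4]
gripper_width: 0.0601
```

```bash
python3 -c "
from go import *
a=cam('wrist','w6.png');b=cam('scene','s6.png');cc=cam('side','d6.png');to([.5708,.1284,.131],195)
f=lambda c,x,y,w,h,k:cv2.resize(c['pixels'][y:y+h,x:x+w],None,fx=k,fy=k,interpolation=cv2.INTER_CUBIC)
A=f(a,200,60,240,300,2); B=f(b,355,190,100,75,3); C=f(cc,270,240,100,75,3)
o=np.zeros((600,780,3),np.uint8);o[:600,:480]=A;o[:225,480:]=B;o[300:525,480:]=C
cv2.imwrite('pics/m6.png',o[:,:,::-1])"
```

```text
clock 8.83 at [0.5717 0.1288 0.1325] theta -164.98 down [-0. -0. -1.] shift [ 1.5  1.  -0.1] turn 0.02 F [ 1.2 -0.3 -0.8] w 0.0595
```

View pics/m6.png

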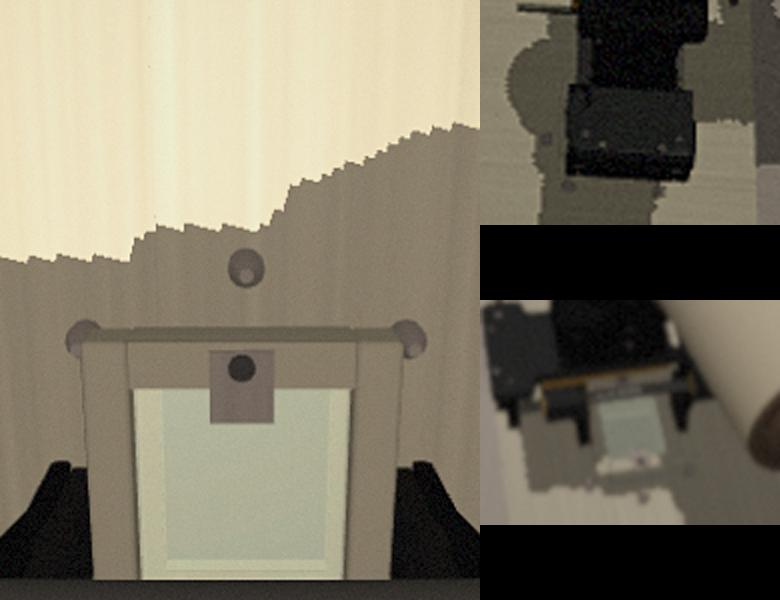

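Run:
```python
from go import *
c=load('w6.png'); T,M=tool()
f=lambda u,v,z:(M.T@(onz(c,200+u/2,60+v/2,z)-T)*1000).round(1)
print('pin tip',f(246,276,.097),'pin base ellipse',f(246,262,.087))
print('corner pins tip?',f(88,345,.097),f(402,345,.097),'at .092',f(83,341,.092),f(408,340,.092))
h=T[2]-.0238
print('front bottom',f(90,327,h),f(398,327,h),'front top',f(81,343,h+.012),f(405,343,h+.012),'screw',f(242,368,h+.0155))
```

```text
pin tip [ 35.5   0.3 -48. ] pin base ellipse [ 45.5   0.4 -49.1]
corner pins tip? [ 35.5 -32.9 -33.3] [ 35.5  33.3 -33.3] at .092 [ 40.5 -34.9 -32.8] [ 40.5  35.5 -33. ]
front bottom [ 23.8 -30.2 -40.2] [ 23.8  30.  -40.2] front top [ 11.8 -29.8 -40.3] [ 11.8  29.2 -40.2] screw [  8.3  -0.5 -36.6]
```

Against the pins, the holder is about 0.8 mm off in y and 2.3 mm in z. I'll correct that, go lower and recheck.

move_arm(targets=[[0,0.8,-2.2,0],[2,0.8,-2.2,0],[4,0.8,-2.2,0],[6,0.8,-2.2,0],[7,0.8,-2.2,0],[7,0.8,-2.2,0],[7,0.8,-2.2,0],[7,0.8,-2.2,0],[7,0.8,-2.2,0],[7,0.8,-2.2,0]])

```text
clock: 9.67
eef_pos: [0.5716, 0.1265, 0.1257]
orientation: [-1.4, 1.073, 1.399]
wrist_force: [-0.6, 0.4, -1.0]
gripper_width: 0.0601
```

```bash
python3 -c "
from go import *
a=cam('wrist','w7.png');to([.5708,.1284,.109],195)
o=cv2.resize(a['pixels'][170:270,220:420],None,fx=4,fy=4,interpolation=cv2.INTER_CUBIC)
cv2.imwrite('pics/m7.png',o[:,:,::-1])"
```

```text
clock 9.72 at [0.5715 0.1265 0.1257] theta -164.98 down [ 0.  0. -1.] shift [16.7  0.2  2.1] turn 0.02 F [-0.2  0.1 -1.4] w 0.0597
```

View pics/m7.png

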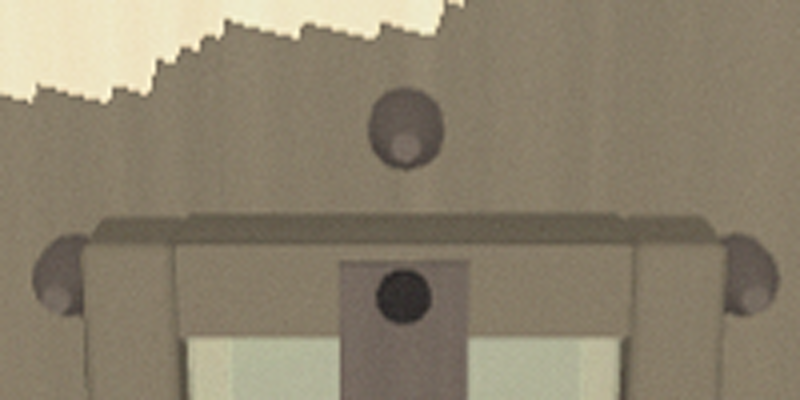

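The pins line up sideways: tips at (57,300), (405,148) and (753,300), holder edges at 83 and 726. Next is the check along z.

Run:
```python
from go import *
c=load('w7.png'); T,M=tool()
f=lambda u,v,z:(M.T@(onz(c,220+u/4-.4,170+v/4-.4,z)-T)*1000).round(1)
for dz in (0,-.004):print('tips',f(405,148,.097+dz),f(57,300,.097+dz),f(753,300,.097+dz))
h=T[2]-.0238
print('front bottom',f(98,216,h),f(712,216,h),'front top',f(83,244,h+.012),f(726,244,h+.012),'screw',f(404,296,h+.0155))
```

```text
tips [ 28.7  -0.6 -45.9] [ 28.7 -36.1 -30.1] [ 28.7  35.  -30.1]
tips [ 32.7  -0.6 -45. ] [ 32.7 -37.  -28.9] [ 32.7  35.8 -28.8]
front bottom [ 23.8 -30.6 -40.2] [ 23.8  29.4 -40.1] front top [ 11.8 -29.9 -40.6] [ 11.8  28.6 -40.6] screw [  8.3  -0.7 -36.7]
```

Aligned within about 0.3 mm. Lowering straight down.

move_arm(targets=[[1,0,0,0],[3,0,0,0],[5,0,0,0],[7,0,0,0],[9,0,0,0],[10.5,0,0,0],[12,0,0,0],[13,0,0,0],[14,0,0,0],[14,0,0,0]])

```text
clock: 10.55
eef_pos: [0.5714, 0.1264, 0.1114]
orientation: [-1.399, 1.074, 1.4]
wrist_force: [-0.6, -0.5, -1.8]
gripper_width: 0.06
```

```bash
python3 -c "
from go import *
to([.5715,.1265,.1088],195)"
```

```text
clock 10.55 at [0.5714 0.1264 0.1114] theta -164.99 down [-0. -0. -1.] shift [ 2.6 -0.1  0.1] turn 0.01 F [-0.6 -0.5 -1.8] w 0.06
```

No contact with the pins. Last millimetres.

move_arm(targets=[[0.3,0,0,0],[0.6,0,0,0],[0.9,0,0,0],[1.2,0,0,0],[1.5,0,0,0],[1.8,0,0,0],[2.1,0,0,0],[2.3,0,0,0],[2.5,0,0,0],[2.5,0,0,0]])

```text
clock: 11.38
eef_pos: [0.5715, 0.1264, 0.109]
orientation: [-1.4, 1.074, 1.4]
wrist_force: [-0.2, 0.6, -1.4]
gripper_width: 0.0597
```

```bash
python3 -c "
from go import *
to([.5715,.1265,.1088],195)"
```

```text
clock 11.38 at [0.5715 0.1264 0.109 ] theta -164.99 down [-0.  0. -1.] shift [ 0.2 -0.1  0. ] turn 0.01 F [-0.2  0.6 -1.4] w 0.0597
```

move_arm(targets=[[0.2,0,0,0],[0.4,0,0,0],[0.6,0,0,0],[0.6,0,0,0],[0.8,0,0,0],[0.8,0,0,0],[1,0,0,0],[1,0,0,0],[1,0,0,0],[1,0,0,0]])

```text
clock: 12.22
eef_pos: [0.5715, 0.1265, 0.1088]
orientation: [-1.4, 1.073, 1.399]
wrist_force: [-2.4, 1.0, 4.8]
gripper_width: 0.06
```

```bash
python3 -c "
from go import *
to([.5715,.1265,.1088],195)"
```

```text
clock 12.22 at [0.5715 0.1265 0.1088] theta -164.97 down [ 0. -0. -1.] shift [-0.  0.  0.] turn 0.03 F [-2.4  1.   4.8] w 0.06
```

Contact at 0.1088 m as predicted (+6 N). Releasing.

move_arm(targets=[[0,0,0,0],[0,0,0,0],[0,0,0,0],[0,0,0,0],[0,0,0,0],[0,0,0,0],[-1,0,0,0],[-3,0,0,0],[-8,0,0,0],[-15,0,0,0]], grip=90)

```text
clock: 13.05
eef_pos: [0.5712, 0.1263, 0.1231]
orientation: [-1.399, 1.075, 1.4]
wrist_force: [-0.1, 0.1, -0.2]
gripper_width: 0.0784
```

move_arm(targets=[[-15,0,0,0],[-40,0,0,0],[-65,0,0,0],[-90,0,0,0],[-95,0,30,0],[-95,0,60,0],[-95,0,85,0],[-95,0,100,0],[-95,0,100,0],[-95,0,100,0]])

```text
clock: 13.88
eef_pos: [0.5454, 0.2234, 0.2183]
orientation: [-1.401, 1.073, 1.4]
wrist_force: [-0.3, 0.7, -0.1]
gripper_width: 0.0786
```

```bash
python3 -c "
from go import *
cam('wrist','w8.png');to([.5715,.1265,.1088],195)"
```

```text
clock 13.93 at [0.5455 0.2228 0.2182] theta -164.96 down [-0. -0. -1.] shift [ 1.094e+02 -1.000e-01 -9.970e+01] turn 0.04 F [-0.9  0.2 -0.2] w 0.0783
```

View pics/w8.png

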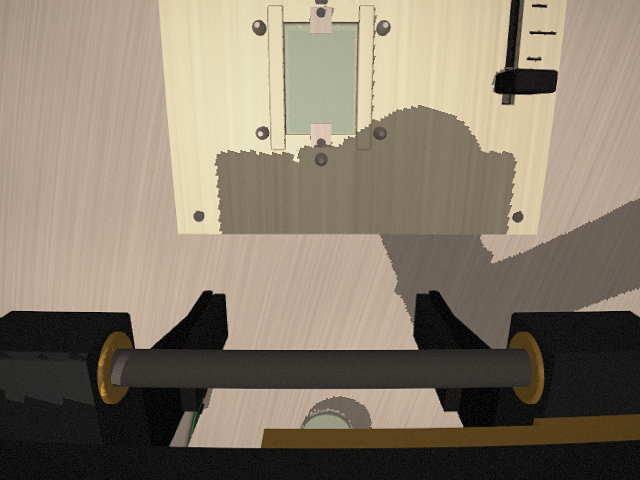

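The holder is seated flat inside all six pins, with the pins at (260,28), (383,28), (262,132), (380,132) and (321,159) all outside the frame. The tab at (525,80) is still shut. Turning towards the tab.

Run:
```python
from go import *
c=load('w8.png')
print('tab top px->',onz(c,525,72,.120).round(4)); print('pred',np.array([.5715-.115*np.cos(np.radians(15)),.1265-.115*np.sin(np.radians(15))]), 'proj',proj(c,[.4604,.0967,.12]))
to([.4604,.0967,.20],105)
```

```text
tab top px-> [0.469  0.0954 0.12  ]
pred [0.46041853 0.09673581] proj [538.75561604  79.26070289]
clock 13.93 at [0.5455 0.2228 0.2182] theta -164.96 down [-0. -0. -1.] shift [ 18.2 114.9 -99.7] turn 90.04 F [-0.9  0.2 -0.2] w 0.0783
```

move_arm(targets=[[0,8,-8,5],[0,18,-16,12],[0,28,-25,19],[0,39,-34,26],[0,50,-43,33],[0,61,-53,40],[0,72,-62,47],[0,83,-72,54],[0,94,-82,61],[0,104,-90,68]])

```text
clock: 14.77
eef_pos: [0.468, 0.1072, 0.2181]
orientation: [-0.5, 1.513, 0.499]
wrist_force: [-0.6, 0.4, -0.5]
gripper_width: 0.0779
```

```bash
python3 -c "
from go import *
to([.4604,.0967,.17],105)"
```

```text
clock 14.77 at [0.468  0.1072 0.2181] theta 126.56 down [-0. -0. -1.] shift [ 48.1  -3.9 -12.3] turn 21.56 F [-0.6  0.4 -0.5] w 0.0779
```

move_arm(targets=[[5,-1,-4,6],[15,-2,-8,13],[25,-3,-12,20],[36,-4,-12,21.5],[48,-4,-12,21.5],[48,-4,-12,21.5],[48,-4,-12,21.5],[48,-4,-12,21.5],[48,-4,-12,21.5],[48,-4,-12,21.5]])

```text
clock: 15.6
eef_pos: [0.4617, 0.0988, 0.1708]
orientation: [-0.212, 1.559, 0.213]
wrist_force: [0.6, 0.1, -0.9]
gripper_width: 0.0781
```

```bash
python3 -c "
from go import *
a=cam('wrist','w9.png');to([.4604,.0967,.116],105);print(proj(a,[.4604,.0967,.12]))"
```

```text
clock 15.65 at [0.4616 0.0988 0.1707] theta 105.52 down [ 0.001  0.001 -1.   ] shift [54.7 -1.8 -1.8] turn 0.52 F [-0.1  0.6  0.2] w 0.0787
[319.1503601  284.07857326]
```

View pics/w9.png

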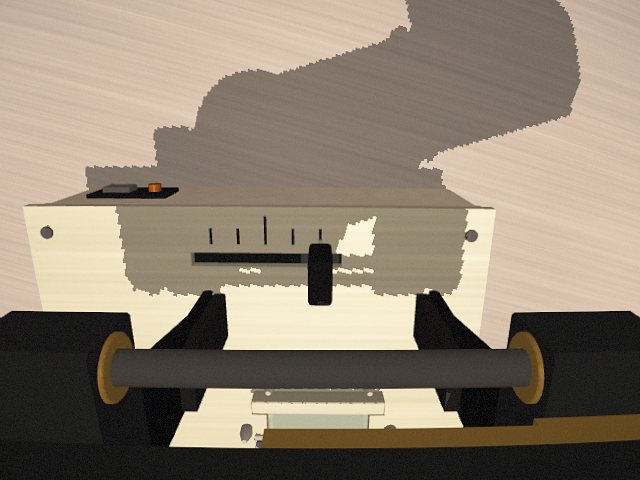

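The tab is at (320,291), centred between the fingers. The scale marks run from u=320 (shut) through 265 (long, half) to 211. Descending around the tab.

move_arm(targets=[[5,-1,0,0.5],[15,-2,0,0.5],[25,-2,0,0.5],[35,-2,0,0.5],[43,-2,0,0.5],[49,-2,0,0.5],[53,-2,0,0.5],[54.5,-2,0,0.5],[54.5,-2,0,0.5],[54.5,-2,0,0.5]])

```text
clock: 16.48
eef_pos: [0.4621, 0.097, 0.1158]
orientation: [-0.206, 1.56, 0.206]
wrist_force: [0.8, 0.4, -0.0]
gripper_width: 0.0783
```

```bash
python3 -c "
from go import *
to([.4604,.0967,.116],105)"
```

```text
clock 16.48 at [0.4621 0.097  0.1158] theta 105.02 down [ 0.001  0.    -1.   ] shift [-0.2  0.2 -1.7] turn 0.02 F [ 0.8  0.4 -0. ] w 0.0783
```

move_arm(targets=[[0,0,0,0],[0,0,0,0],[0,0,0,0],[0,0,0,0],[0,0,0,0],[0,0,0,0],[0,0,0,0],[0,0,0,0],[0,0,0,0],[0,0,0,0]], grip=0, newtons=25)

```text
clock: 17.32
eef_pos: [0.4618, 0.0968, 0.1155]
orientation: [-0.206, 1.561, 0.206]
wrist_force: [0.0, 0.1, -0.4]
gripper_width: 0.0197
```

```bash
python3 -c "
from go import *
to([.4604,.0967,.116],105)"
```

```text
clock 17.32 at [0.4618 0.0968 0.1155] theta 105.02 down [-0. -0. -1.] shift [-0.5  0.2 -1.4] turn 0.02 F [ 0.   0.1 -0.4] w 0.0197
```

Still closing; wait a bit more.

move_arm(targets=[[0,0,0,0],[0,0,0,0],[0,0,0,0],[0,0,0,0],[0,0,0,0],[0,0,0,0],[0,0,0,0],[0,0,0,0],[0,0,0,0],[0,0,0,0]])

```text
clock: 18.15
eef_pos: [0.4618, 0.0969, 0.1155]
orientation: [-0.206, 1.561, 0.206]
wrist_force: [-1.5, 4.5, 0.3]
gripper_width: 0.0118
```

```bash
python3 -c "
from go import *
to([.4604,.0967,.116],105)"
```

```text
clock 18.15 at [0.4618 0.0969 0.1155] theta 105.02 down [-0.  0. -1.] shift [-0.5  0.2 -1.4] turn 0.02 F [-1.5  4.5  0.3] w 0.0118
```

Gripped at 11.8 mm. Sliding the tab along tool -y.

move_arm(targets=[[0,-2,0,0],[0,-5,0,0],[0,-9,0,0],[0,-13,0,0],[0,-17,0,0],[0,-21,0,0],[0,-24.5,0,0],[0,-27,0,0],[0,-28.5,0,0],[0,-29,0,0]])

```text
clock: 18.98
eef_pos: [0.4694, 0.0688, 0.1155]
orientation: [-0.205, 1.561, 0.206]
wrist_force: [-3.6, 7.0, 0.8]
gripper_width: 0.0119
```

move_arm(targets=[[0,0,0,0],[0,0,0,0],[0,0,0,0],[0,0,0,0],[0,0,0,0],[0,0,0,0],[0,0,0,0],[0,0,0,0],[0,0,0,0],[0,0,0,0]])

```text
clock: 19.82
eef_pos: [0.4693, 0.0689, 0.1155]
orientation: [-0.205, 1.561, 0.206]
wrist_force: [-2.7, 5.4, -0.0]
gripper_width: 0.0118
```

```bash
python3 -c "
from go import *
t=np.radians(15);y=np.array([-np.sin(t),np.cos(t)])
p,_=tool();print('box y rel window mm',(p[:2]-[.5715,.1265])@y*1000,'since grip',(p[:2]-[.4618,.0969])@y*1000)
to([.4604,.0967,.116],105)
a=cam('wrist','w10.png');b=cam('side','d10.png');s=cam('scene','s10.png')
o=np.zeros((600,640,3),np.uint8);o[:400]=cv2.resize(a['pixels'][150:350,160:480],None,fx=2,fy=2,interpolation=cv2.INTER_CUBIC)
o[400:,:320]=cv2.resize(b['pixels'][240:320,270:398],(320,200),interpolation=cv2.INTER_CUBIC)
o[400:,320:]=cv2.resize(s['pixels'][175:275,320:480],(320,200),interpolation=cv2.INTER_CUBIC)
cv2.imwrite('pics/m10.png',o[:,:,::-1])"
```

```text
box y rel window mm -29.231806576048122 since grip -29.03285136563823
clock 19.82 at [0.4693 0.0689 0.1155] theta 105.0 down [ 0.     0.001 -1.   ] shift [-0.4 29.2 -1.4] turn -0.0 F [-2.7  5.4 -0. ] w 0.0118
```

View pics/m10.png

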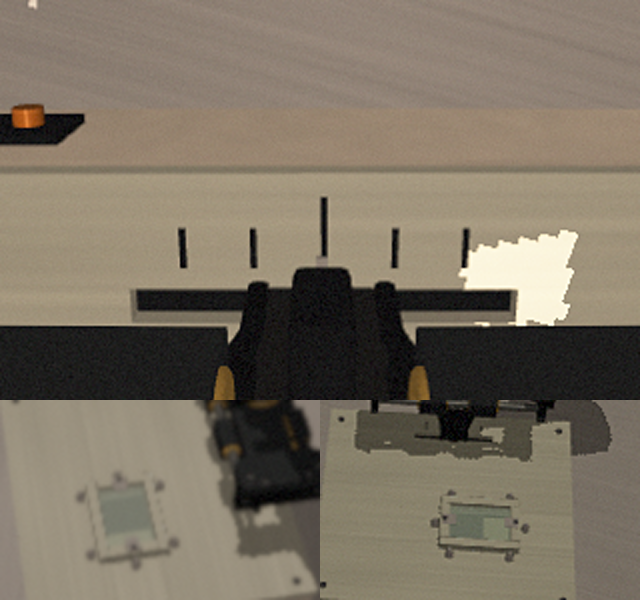

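The tab and its pointer at (322,262) line up with the long mark at (323.5), about 0.3 mm off. The holder is seated inside the pins and half of the window shows open. Handing in while still holding.

```bash
python3 -c "
from rig import manip
print(manip.job_done()); s=manip.sense(); print(s['clock'],s['eef_pos'],s['wrist_force'],s['gripper_width'])"
```

```text
the job is handed in; nothing more can be done
None
the job is handed in; nothing more can be done
```

The job is handed in: the holder is on the box over the window and the gripper is still holding the shutter tab at half travel. The clock read about 20 s of the 67 s allowed.

- **Holder:** I gripped the 60 x 80 mm one (59.8 mm measured across the jaws) and lined it up against the pins from close by. I then lowered it until the first light contact, about 6 N, at the expected height. I let go with the shutter still shut. Pictures afterwards show it flat inside the pins.
- **Shutter:** The tab is gripped across its 12 mm. In the last wrist picture its pointer is within about 0.3 mm of the long half-travel mark, and the scene picture shows half the window open. The wrist force was about 6 N, which fits the spring at half travel.
- **Disagreements:**
  - The arm's own position puts the tab travel at 29.0 to 29.2 mm, while the scale picture suggests about 30.3 mm. I left it there.
  - The first camera fix of the window was about 2 mm off the close view against the pins, so I corrected to the close view before lowering.
- **Not measured:** I did not measure the other things on the bench again. The arm kept clear of them by plan, and no unexpected forces showed.

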